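Unlock and open the rice cooker with its spring-return lid catch

ROBOT

A 6-joint arm with a two-finger parallel gripper is mounted at the origin on a cart in front of the work surface, level with it; the furniture and walls round the work are solid. World frame = base frame: x ahead of the robot, y to its left, z up, the work surface at z = 0. Lengths are in m, angles in degrees, forces in N, time in s.
With the tool pointing down it reaches from about 0.4 to 0.825 m from the base axis. Payload 7 kg.
Tool frame: the origin (TCP) lies midway between the tips of the shut fingers; the grasp point (between the pads) lies 19 mm behind it; z points along the fingers, y is the line along which they close (so a half turn about z gives the same grasp; the last joint's range is limited). The gripper opens to 88 mm and grips with 3 to 60 N. Pads are 19 mm wide; open, the fingers measure 130 mm over their backs; the gripper's body (78 mm by 193 mm) begins 47 mm behind the grasp point.
Start: joints at [90.934, 20.546, 0.682, 0, -70.136, -16.507], TCP at [0.181, 0.65, 0.227] pointing down, gripper open.
Joint ranges: [-176.03, 176.03], [-82.01, 121.73], [-58.28, 71.71], [-173.87, 95.51], [-174.79, -0.11], [-173.66, 173.66]. Speed limits (degrees/s): [136.94, 136.94, 172.46, 180, 180, 180].

INTERFACE

Orientations are given as a 3x3 rotation matrix whose columns are the frame's x, y, z axes.
In Python, from rig import robot, jaws, solver, imaging, order, nets gives the robot as it stands. Calls block until the motion is done:
- robot.goto(position, orientation): joint-space move of the TCP to a pose.
- robot.servo_line(position, ori=None, speed=0.15): straight line of the TCP; ori=None keeps the orientation; speed is the mean speed in m/s.
- robot.movej(angles): joint-space move.
- jaws.move_gripper(opening): opening from 0.0 (shut) to 1.0 (fully open); the grip force is fixed at half the most; returns when the fingers have stopped.
- robot.dwell(seconds).
- solver.ik(position, orientation): joint angles nearest the present ones, or None.
- robot.get_state(): the state.
- imaging.grab_frame(name): name is "side" or "top"; returns (picture, depth): 400x640x3 uint8, red, green, blue; 400x640 float32, m along the optical axis (not along the pixel's ray), 0 where there is no reading.
- imaging.camera_info(name): a dict with "vfov" (degrees; the focal length in pixels is half the picture's height over the tangent of half this angle, whatever the lens; pixels are square), "cx", "cy" (the principal point, pixels), "k1" (the pictures are not rectified: a ray, as slopes to the right and down, at radius r is drawn at 1 + k1 r^2 times it, then the intrinsics apply), "view" (4x4, takes a point from world to camera coordinates). Camera axes: x right, y down, z forward; pixel columns grow to the right and rows downward; lengths in m; the calibration is good to about 2 mm. A picture is of the moment at which its call begins. camera_info takes no time and is no camera call.
A pose or a line that the arm cannot do raises robot.Unreachable and nothing moves.
- order.job_done(): hands the job in; it is judged then, once.
Trained networks look in the newest picture that a camera, given by its name, has taken for a name from the list of things; names that differ only in an ending like _2 or _b are one class to them, and where a whole thing is asked for, a point or a joint stands for the part that bears it (a point fixed in the world has none). Each returns a list of dicts, best first, with "p" (0 to 1); they miss things now and then, are a little off and sometimes report something else, mostly with a low value. They report only what shows in the picture. A call takes as long as a camera call.
- nets.search_frame(camera, label): "bbox" ([centre column, centre row, width, height] in pixels, round what is visible of it).
- nets.landmark_of(camera, label): "pixel" ([column, row] in pixels: a listed point, or the origin of a listed thing).
The state is a dict: "t": time; "qpos": joint angles; "qvel": joint speeds; "effort": joint torques, N m; "position": TCP position; "tcp_rot": TCP orientation; "force": force on the tool from outside, world axes, zero at the start; "ft_torque": the same for the moment, N m; "grip_width": opening from 0.0 (shut) to 1.0 (fully open); "finger_force": force on a finger pad.
Only numpy, scipy, OpenCV 4.12 (cv2) and the standard library are available. Lean on these libraries where they do the work, as an engineer would, in place of code of your own. Each camera call takes 0.05 s, during which the arm holds its last target. There are 200 camera calls.

TASK

Open the rice cooker: push the slide lock on its front ledge all the way to the left, away from the lid catch, then turn the catch's bar handle anticlockwise (seen from above) against its spring right to its stop so that the sprung lid comes free and rises. Let the catch spring back by itself, leave the lid standing fully open and the lock at its unlocked end, and do not knock or shift the mug, jar, shaker or spoon lying around the cooker.

Things in the scene. Friction and masses are not known exactly. Their poses are not given: they have to be found in the camera images.
- rice_cooker: Rice cooker, fixed: round steel drum (224 mm across, rim 130 mm high) with white lid; in front of it a white ledge 222 mm wide, top 121 mm high, x -0.220 to -0.090 m. Origin on the worktop under the drum's centre; its -x points over the ledge to the robot (within 0.3 rad), y to the left, z up. On the ledge: lid catch right of the middle, slide lock left of it.
- lid_catch (a joint): Catch angle, rad. 0 = rest: handle points along cooker -x, steel cam arm lies over the lid's tongue. Grows anticlockwise from above (handle's end swings to cooker -y). Stop at 1.31; the arm clears the tongue at about 1.17. Spring back to 0: 0.06 N m at rest, 0.20 at the stop (4 to 5 N at the handle's end). Blocked below 0.1 rad while the lock is at its locked end.
- catch_axis (a point): On the catch's upright turning axis, top of its black bar handle, 164 mm above the worktop; cooker frame x -0.160, y -0.020. The bar is 14 mm thick, 26 mm high (138 to 164 mm above the worktop), reaches 58 mm from the axis on the handle side, 22 mm on the other; hub below 48 mm across. Push its side with closed fingertips, or pinch it.
- catch_tip (a point): Free end of the bar handle, at half its height (151 mm above the worktop), 58 mm from the axis; moves with the catch.
- lid_lock (a joint): Slide lock travel, m: 0 = locked (right end; its steel bolt blocks the catch's lug), 0.030 = unlocked (left end stop, at the mark). Moves along cooker +y, starts 0 to 5 mm from the locked end, stays where it is left, friction about 2 N. The catch comes free beyond about 0.020.
- lock_top (a point): Top centre of the lock's black ribbed thumb piece, 145 mm above the worktop; the piece is 20 mm along its travel (cooker y), 36 mm across (cooker x), 22 mm high. At the locked end it stands at cooker x -0.186, y 0.046, 49 mm clear of the catch's bar.
- cooker_lid (a joint): Lid angle, rad: 0 = shut, 1.4 = fully open stop. Hinged at the back of the drum, opening up and away from the robot; a damped spring lifts it to the stop by itself in about 1.5 s once the catch clears its tongue. It needs no touch.
- lid_front (a point): Front edge of the lid, 228 mm from its hinge, 140 mm above the worktop when shut.
- mug: Bystander: white mug, 80 mm across, 92 mm high, handle at its own +y; origin under its centre. Left of the cooker.
- honey_jar: Bystander: glass jar with a green lid, 66 mm across, 84 mm high; origin under its centre. Right of the cooker.
- salt_shaker: Bystander: glass shaker with a grey cap, 44 mm across, 90 mm high; origin under its centre. Right of the cooker, towards the robot.
- wooden_spoon: Bystander: wooden spoon, 300 x 53 x 14 mm, lying; origin under its middle, long axis its own x. Left of the cooker.

How it is judged (in metres and radians):
On the way, in this order (a step that is already met when the one before it is completed fails the run):
1. the slide lock is pushed to its unlocked end (value of joint lid_lock above 0.026 m), for 0.2 s.
2. the catch is turned to its stop (value of joint lid_catch above 1.22 rad), for 0.1 s.
At the end, for the whole second after the job is handed in: The lid stands open (beyond 1.25 of its 1.4 rad), the catch has sprung back to rest (below 0.1 rad) and the slide lock is still at its unlocked end (beyond 25 of its 30 mm) (value of joint cooker_lid above 1.25 rad and value of joint lid_catch below 0.1 rad and value of joint lid_lock above 0.025 m); the robot touches nothing.
It fails at once if the mug, jar, shaker or spoon is shifted by more than 3 cm (distance of any of mug, honey_jar, salt_shaker, wooden_spoon from where it was at the start of the episode above 0.03 m).
It fails at once if the mug, jar or shaker is tipped over (angle between any of mug, honey_jar, salt_shaker's own z axis and vertical above 0.5 rad).
It also fails if it takes over 54 s, if anything falls off the work surface, if the arm or the gripper's body presses on something with over 40 N, if the wrist force passes 120 N, or if a joint passes its speed limit or range.

## Working session

There is one attempt and no reset: what is moved stays moved. The work goes in short steps, each a Python script; the robot and the scene stay as the last script left them, time stands still between calls to the robot, and variables do not carry over. Pictures are saved under pics/ and viewed, at most 10 in all, crops included, and the job is handed in when it is done.

```bash
mkdir -p pics
cat > h.py <<'E'
import numpy as np, cv2
from rig import robot, jaws, solver, imaging, order, nets
def K(n):
    c=imaging.camera_info(n); f=200/np.tan(np.radians(c["vfov"])/2); return c,f
def ray(n,px):
    c,f=K(n); d=np.array([(px[0]-c["cx"])/f,(px[1]-c["cy"])/f]); u=d.copy()
    for _ in range(20): u=d/(1+c["k1"]*(u@u))
    V=np.array(c["view"]); R=V[:3,:3]; return -R.T@V[:3,3], R.T@np.array([u[0],u[1],1])
def at_z(n,px,z):
    o,d=ray(n,px); return o+d*(z-o[2])/d[2]
def at_depth(n,px,D):
    o,d=ray(n,px); return o+d*D
E
python3 - <<'E'
from h import *
Z=dict(catch_axis=.164,catch_tip=.151,lock_top=.145,lid_front=.14,rice_cooker=0,mug=0,honey_jar=0,salt_shaker=0,wooden_spoon=0)
for n in("top","side"):
    im,d=imaging.grab_frame(n); cv2.imwrite(f"pics/{n}0.png",im[:,:,::-1])
    np.save(n+".npy",d)
    print(n,ray(n,(320,200)))
    for l,z in Z.items():
        for r in nets.landmark_of(n,l)[:2]:
            print(l,np.round(r["pixel"]),round(r["p"],2),at_z(n,r["pixel"],z).round(4))
print(robot.get_state()["t"])
E
```

```text
top (array([0.35108265, 0.24135431, 1.05555817]), array([ 0.25891298, -0.11325226, -0.95925051]))
catch_axis [336. 254.] 0.66 [0.461  0.1518 0.164 ]
catch_tip [340. 280.] 0.67 [0.4062 0.1673 0.151 ]
lock_top [303. 269.] 0.72 [0.4625 0.2338 0.145 ]
lid_front [326. 233.] 0.62 [0.5196 0.1528 0.14  ]
rice_cooker [388. 225.] 0.74 [ 0.4987 -0.0272  0.    ]
mug [236. 207.] 0.92 [0.7081 0.3381 0.    ]
honey_jar [379. 174.] 0.94 [ 0.6399 -0.0657  0.    ]
salt_shaker [388. 224.] 0.74 [ 0.5007 -0.0276  0.    ]
wooden_spoon [247. 269.] 0.95 [0.5373 0.3692 0.    ]
wooden_spoon [305. 270.] 0.53 [0.474  0.2286 0.    ]
side (array([0.18178815, 0.25753527, 0.8217557 ]), array([ 0.48473001, -0.16005003, -0.86021429]))
catch_axis [328. 239.] 0.73 [0.4677 0.149  0.164 ]
catch_tip [333. 270.] 0.76 [0.4122 0.1592 0.151 ]
lock_top [294. 261.] 0.86 [0.4551 0.221  0.145 ]
lid_front [313. 222.] 0.78 [0.5215 0.1606 0.14  ]
mug [218. 206.] 0.82 [0.7105 0.3468 0.    ]
honey_jar [385. 183.] 0.93 [ 0.6373 -0.0689  0.    ]
salt_shaker [390. 231.] 0.59 [ 0.508  -0.0239  0.    ]
wooden_spoon [220. 279.] 0.71 [0.5258 0.3794 0.    ]
1.0
```

View pics/top0.png

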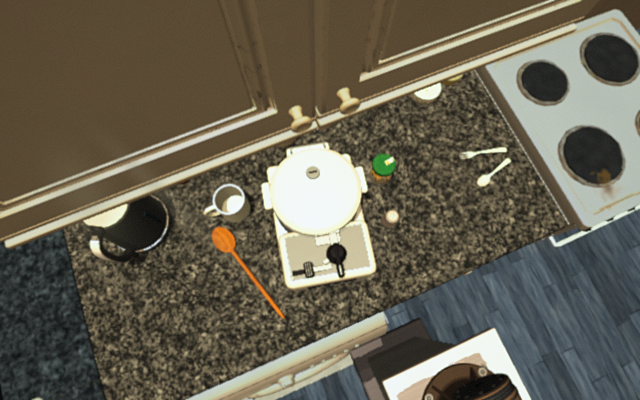

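View pics/side0.png

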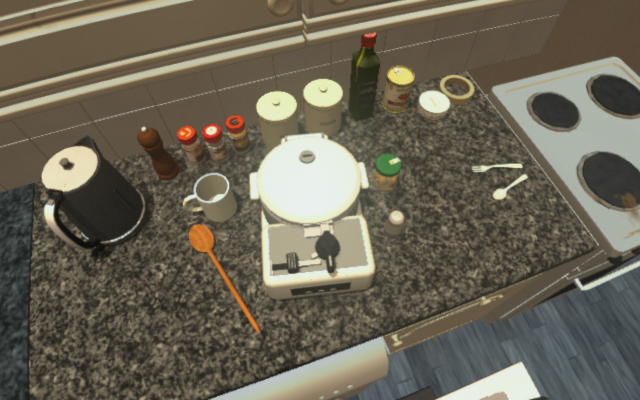

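The top view shows the cooker with the catch hub at about (336,254), its handle end at (340,278), and the lock at about (308,269). The side view shows the catch at (328,243) and the lock at (292,262). I'll refine the pose from depth.

```bash
cat >> h.py <<'E'
def cloud(n,d,box):
    c,f=K(n); u0,v0,u1,v1=box
    vv,uu=np.mgrid[v0:v1,u0:u1]; uv=np.stack([uu.ravel(),vv.ravel()],1).astype(float)
    D=d[v0:v1,u0:u1].ravel(); m=D>0; uv=uv[m]; D=D[m]
    x=(uv-[c["cx"],c["cy"]])/f; u=x.copy()
    for _ in range(20): u=x/(1+c["k1"]*(u**2).sum(1,keepdims=True))
    V=np.array(c["view"]); P=np.c_[u*D[:,None],D]
    return (P-V[:3,3])@V[:3,:3], uv
E
python3 - <<'E'
from h import *
for n,box in(("top",(265,215,390,300)),("side",(250,200,390,305))):
    P,uv=cloud(n,np.load(n+".npy"),box)
    m=(abs(P[:,2]-.121)<.006)&(P[:,0]<.53)&(P[:,0]>.35)&(P[:,1]>.0)&(P[:,1]<.32)
    Q=P[m,:2]; print(n,len(Q),"ledge z",np.median(P[m,2]))
    # restrict to large component
    r=cv2.minAreaRect((Q*1000).astype(np.float32)); print(r, cv2.boxPoints(r).round())
    near=(abs(P[:,0]-.44)<.07)&(abs(P[:,1]-.19)<.08)
    for lo,hi in((.135,.152),(.157,.172)):
        k=near&(P[:,2]>lo)&(P[:,2]<hi)&(P[:,0]<.49)
        g=P[k]; print(lo,len(g)); 
        if hi>.16: print(g.mean(0).round(4),cv2.minAreaRect((g[:,:2]*1000).astype(np.float32)))
        else:
            l=g[g[:,1]>.2]; print("lock",len(l),l.mean(0).round(4),l.min(0).round(4),l.max(0).round(4))
ims=[cv2.resize(cv2.imread("pics/top0.png")[215:300,265:390],None,fx=4,fy=4,interpolation=2),cv2.resize(cv2.imread("pics/side0.png")[215:300,250:375],None,fx=4,fy=4,interpolation=2)]
cv2.imwrite("pics/crop.png",cv2.resize(np.hstack(ims),None,fx=.8,fy=.8))
E
```

```text
top 2971 ledge z 0.1192321258785307
((481.6098937988281, 166.55812072753906), (211.19415283203125, 127.4725112915039), 77.82730102539062) [[397.  77.]
 [522.  50.]
 [566. 256.]
 [442. 283.]]
0.135 238
lock 138 [0.4574 0.2231 0.1428] [0.4396 0.2107 0.1374] [0.4761 0.2354 0.1481]
0.157 290
[0.4547 0.1518 0.1613] ((451.89642333984375, 156.58755493164062), (31.772008895874023, 77.30938720703125), 66.01105499267578)
side 4151 ledge z 0.12021656405697817
((480.4858703613281, 168.57737731933594), (211.10574340820312, 129.3319549560547), 77.83062744140625) [[395.  79.]
 [521.  52.]
 [566. 258.]
 [440. 285.]]
0.135 361
lock 200 [0.4547 0.2245 0.1439] [0.4379 0.212  0.135 ] [0.4757 0.2365 0.1481]
0.157 411
[0.4525 0.1532 0.1625] ((450.40997314453125, 157.26808166503906), (32.33633041381836, 77.11006164550781), 65.54794311523438)
```

View pics/crop.png

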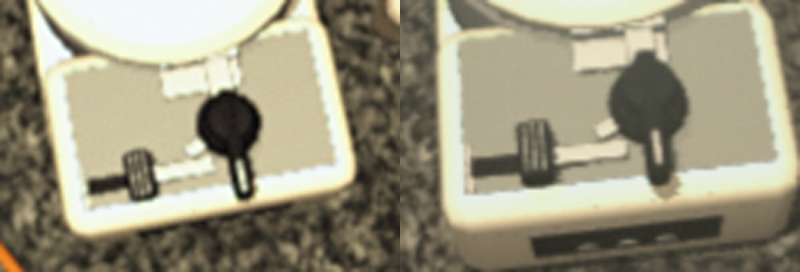

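The crops confirm the layout: the lock is left of the catch with a thin bolt between them, and the handle points at the robot. Cooker yaw is about -12.2°. Next I'll check IK and push the lock.

```bash
cat >> h.py <<'E'
yaw=np.radians(-12.2); O=np.array([.6295,.1355])
Rz=lambda a:np.array([[np.cos(a),-np.sin(a)],[np.sin(a),np.cos(a)]])
def W(x,y,z): return np.r_[O+Rz(yaw)@[x,y],z]
def ORI(a,s=1):   # tool y along cooker x turned by a
    y=np.r_[s*Rz(yaw+a)[:,0],0]; z=np.array([0,0,-1.]); return np.c_[np.cross(y,z),y,z]
def catch(th,r=.046,off=.0165,z=.143):  # finger centre behind the bar at angle th
    u=np.array([-np.cos(th),-np.sin(th)]); t=np.array([np.sin(th),-np.cos(th)])
    p=np.array([-.16,-.02])+r*u-off*t; return W(p[0],p[1],z)
E
python3 - <<'E'
from h import *
print(robot.get_state()["tcp_rot"])
for s in(1,-1):
    print(s,"lock",solver.ik(W(-.188,.018,.136),ORI(0,s)),solver.ik(W(-.188,.018,.25),ORI(0,s)))
    for th in(0,.5,1,1.35): print(th,solver.ik(catch(th),ORI(1.12*th,s)))
E
```

```text
[[ 9.63288627e-01 -2.68467914e-01 -2.74356435e-05]
 [-2.68467913e-01 -9.63288627e-01  1.03918297e-05]
 [-2.92183162e-05 -2.64474139e-06 -1.00000000e+00]]
1 lock [ 46.30102797   7.75208903 -29.5362196    0.         -52.71169137
 121.49897203] [ 46.30102797   1.85669321 -19.92693889   0.         -68.2163679
 121.49897203]
0 [ 46.86052697   4.66457391 -32.08282421   0.         -53.25260188
 120.93947303]
0.5 [ 45.37200687   3.14776757 -33.76714955   0.         -53.08508288
 154.51362966]
1 [  42.47733207    2.83195071  -34.10970708    0.          -53.0583422
 -170.50605901]
1.35 [  40.07294085    3.40963612  -33.48097651    0.          -53.10938738
 -145.64172223]
-1 lock [ 46.30102797   7.75208903 -29.5362196    0.         -52.71169137
 -58.50102797] [ 46.30102797   1.85669321 -19.92693889   0.         -68.2163679
 -58.50102797]
0 [ 46.86052697   4.66457391 -32.08282421   0.         -53.25260188
 -59.06052697]
0.5 [ 45.37200687   3.14776757 -33.76714955   0.         -53.08508288
 -25.48637034]
1 [ 42.47733207   2.83195071 -34.10970708   0.         -53.0583422
   9.49394099]
1.35 [ 40.07294085   3.40963612 -33.48097651   0.         -53.10938738
  34.35827777]
```

Run:
```python
from h import *
jaws.move_gripper(0)
robot.goto(W(-.188,.0185,.25),ORI(0,-1))
robot.servo_line(W(-.188,.0185,.136),speed=.12)
ey=Rz(yaw)[:,1]
f0=robot.get_state()["force"]
print("f0",np.round(f0,2))
for y in np.arange(.024,.0671,.004):
    robot.servo_line(W(-.188,y,.136),speed=.03)
    s=robot.get_state(); F=(np.array(s["force"])-f0)
    p=Rz(yaw).T@(np.array(s["position"])[:2]-O)
    print(round(y,3),p.round(4),F.round(1),round(s["t"],1))
    if F[:2]@ey<-12: break
im,d=imaging.grab_frame("side"); np.save("side1.npy",d)
b=cv2.resize(im[200:310,230:390,::-1],None,fx=5,fy=5); cv2.imwrite("pics/s1.png",b)
```

```text
f0 [-8.73 -0.21 13.15]
0.024 [-0.1885  0.0246] [-0.5  1.4 -0. ] 5.8
0.028 [-0.1885  0.0285] [0.8 1.8 0.5] 6.1
0.032 [-0.1884  0.0326] [ 0.1  0.7 -0.7] 6.3
0.036 [-0.1884  0.0366] [ 0.6  1.6 -0.1] 6.6
0.04 [-0.1884  0.0406] [ 1.3  1.7 -0.7] 6.9
0.044 [-0.1882  0.0438] [ 3.  -2.2  0. ] 7.2
0.048 [-0.188   0.0462] [ 3.8 -7.3  2.3] 7.5
0.052 [-0.1879  0.0498] [ 4.8 -9.4  2.7] 7.8
0.056 [-0.1877  0.0538] [  6.1 -10.5   2. ] 8.0
0.06 [-0.1879  0.0553] [  5.8 -19.2   7.7] 8.3
```

View pics/s1.png

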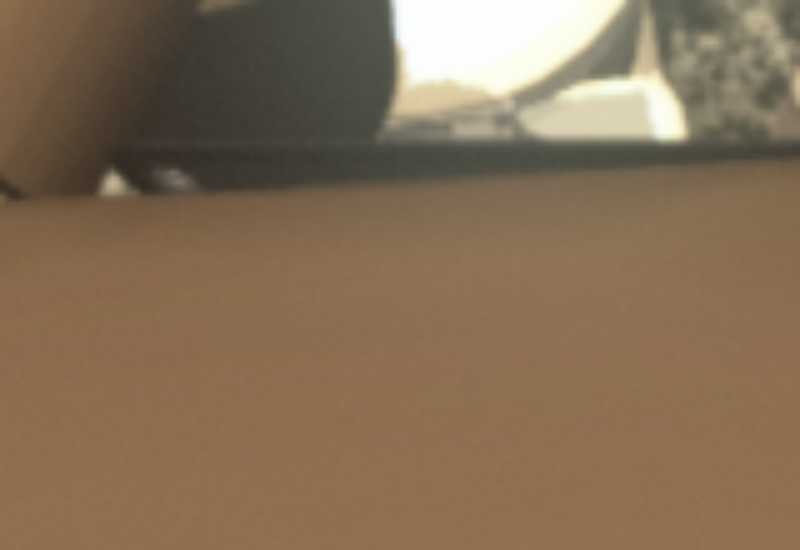

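The arm blocks the side view. I'll press a little further, then back off, lift clear and look.

```bash
cat >> h.py <<'E'
def cpos():
    s=robot.get_state(); return Rz(yaw).T@(np.array(s["position"])[:2]-O), np.array(s["force"]), s["t"]
E
python3 - <<'E'
from h import *
for y in(.063,.066):
    robot.servo_line(W(-.188,y,.136),speed=.03); p,F,t=cpos(); print(y,p.round(4),F.round(1),round(t,1))
    if np.hypot(*F[:2])>40: break
robot.dwell(.3); print(cpos())
robot.servo_line(W(-.188,.035,.136),speed=.06); print(cpos())
robot.servo_line(W(-.188,.035,.25),speed=.15); print(cpos())
robot.goto(W(-.188,.30,.30),ORI(0,-1)); robot.dwell(.3);print(cpos())
for n in("top","side"):
    im,d=imaging.grab_frame(n); np.save(n+"1.npy",d)
    cv2.imwrite(f"pics/{n}1.png",im[:,:,::-1])
    for l,z in dict(catch_axis=.164,catch_tip=.151,lock_top=.145).items():
        for r in nets.landmark_of(n,l)[:1]:
            print(n,l,np.round(r["pixel"]),round(r["p"],2),(Rz(yaw).T@(at_z(n,r["pixel"],z)[:2]-O)).round(4))
a=[cv2.resize(cv2.imread("pics/top1.png")[215:300,265:390],(400,272)),cv2.resize(cv2.imread("pics/side1.png")[215:300,250:375],(400,272))]
cv2.imwrite("pics/crop1.png",np.hstack(a))
E
```

```text
0.063 [-0.188   0.0555] [ -3.4 -28.1  26.4] 8.6
0.066 [-0.1881  0.0558] [ -4.8 -37.5  30.4] 8.9
(array([-0.18808954,  0.05576801]), array([ -3.6024934 , -37.42041719,  30.94706017]), 9.175)
(array([-0.18783167,  0.03542007]), array([-4.6085906 , -0.86638343, 10.77982567]), 9.8417)
(array([-0.18843864,  0.03461718]), array([-0.53623453, -0.92258012, -0.78028235]), 10.75)
(array([-0.18767859,  0.29926762]), array([ 0.17398629,  0.36609139, -0.16431681]), 12.1)
top catch_axis [335. 254.] 0.58 [-0.1669 -0.0169]
top catch_tip [339. 279.] 0.74 [-0.2222 -0.0158]
top lock_top [305. 271.] 0.57 [-0.1908  0.0578]
side catch_axis [326. 238.] 0.4 [-0.1588 -0.0186]
```

View pics/crop1.png

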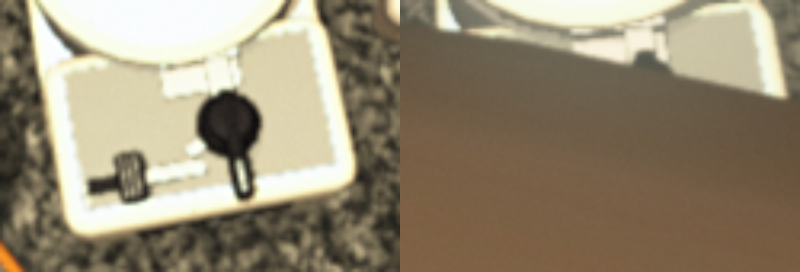

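Run:
```python
from h import *
for f in("top.npy","top1.npy"):
    P,uv=cloud("top",np.load(f),(265,215,390,300))
    C=np.c_[(P[:,:2]-O)@Rz(yaw),P[:,2]]
    k=(C[:,2]>.133)&(C[:,2]<.152)&(abs(C[:,0]+.188)<.03)&(C[:,1]>.025)&(C[:,1]<.1)
    g=C[k]; print(f,k.sum(),np.median(g,0).round(4),np.percentile(g,3,axis=0).round(4),np.percentile(g,97,axis=0).round(4))
    for y in np.arange(-.03,.1,.005):
        m=(abs(C[:,0]+.188)<.006)&(abs(C[:,1]-y)<.0025); print(round(y,3),np.median(C[m,2]).round(4),end=" | ")
    print()
```

```text
top.npy 138 [-0.187   0.0493  0.1427] [-0.2032  0.0399  0.139 ] [-0.1699  0.0584  0.1462]
-0.03 0.1193 | -0.025 0.1614 | -0.02 0.1622 | -0.015 0.1539 | -0.01 0.1202 | -0.005 0.1203 | 0.0 0.1249 | 0.005 0.1261 | 0.01 0.1253 | 0.015 0.1263 | 0.02 0.1237 | 0.025 0.1243 | 0.03 0.125 | 0.035 0.1256 | 0.04 0.1392 | 0.045 0.1441 | 0.05 0.1432 | 0.055 0.1434 | 0.06 0.122 | 0.065 0.1198 | 0.07 0.122 | 0.075 0.12 | 0.08 0.1206 | 0.085 0.1208 | 0.09 0.1195 | 0.095 0.117 | 
top1.npy 137 [-0.187   0.0554  0.143 ] [-0.2037  0.0464  0.1386] [-0.1703  0.0647  0.1464]
-0.03 0.1195 | -0.025 0.1617 | -0.02 0.1624 | -0.015 0.1491 | -0.01 0.1198 | -0.005 0.1196 | 0.0 0.1186 | 0.005 0.1258 | 0.01 0.1254 | 0.015 0.1257 | 0.02 0.1259 | 0.025 0.1256 | 0.03 0.1256 | 0.035 0.1265 | 0.04 0.1259 | 0.045 0.1266 | 0.05 0.1447 | 0.055 0.1436 | 0.06 0.1443 | 0.065 0.1409 | 0.07 0.1198 | 0.075 0.1202 | 0.08 0.1191 | 0.085 0.1194 | 0.09 0.1199 | 0.095 0.1175 |
```

Run:
```python
from h import *
s=robot.get_state(); print(s["grip_width"],s["position"],s["tcp_rot"].round(3) if hasattr(s["tcp_rot"],"round") else s["tcp_rot"],s["finger_force"])
P,uv=cloud("top",np.load("top.npy"),(250,130,390,300)); C=np.c_[(P[:,:2]-O)@Rz(yaw),P[:,2]]
for x in np.arange(-.13,.05,.01):
    m=(abs(C[:,0]-x)<.005)&(abs(C[:,1]-.02)<.02)
    if m.any(): print(round(x,3),np.median(C[m,2]).round(3),C[m,2].max().round(3),end=" | ")
im,d=imaging.grab_frame("side"); cv2.imwrite("pics/side2.png",im[:,:,::-1])
```

```text
0.008085191202356323 [0.50914557 0.46844996 0.29996008] [[-0.211 -0.977 -0.   ]
 [-0.977  0.211 -0.   ]
 [ 0.     0.    -1.   ]] 0.0
-0.13 0.12 0.129 | -0.12 0.123 0.129 | -0.11 0.128 0.148 | -0.1 0.149 0.155 | -0.09 0.154 0.157 | -0.08 0.156 0.16 | -0.07 0.158 0.162 | -0.06 0.16 0.166 | -0.05 0.161 0.562 | -0.04 0.162 0.553 | -0.03 0.162 0.166 | -0.02 0.163 0.502 | -0.01 0.474 0.5 | -0.0 0.162 0.165 | 0.01 0.162 0.165 | 0.02 0.162 0.169 | 0.03 0.163 0.17 | 0.04 0.162 0.171 |
```

View pics/side2.png

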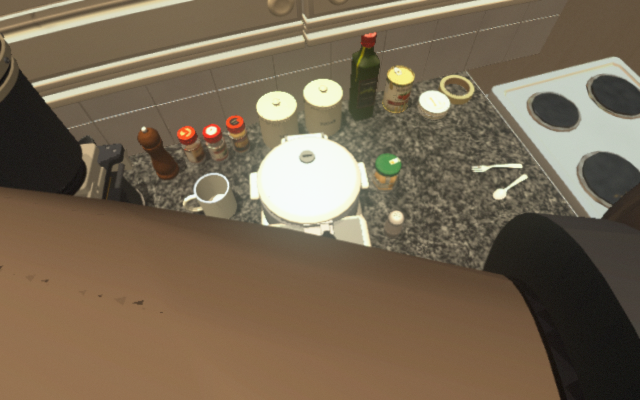

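The view shows the lock still short of its end, with the arm hiding most of the ledge. I'll probe the descent in steps, reading z, force and torque.

Run:
```python
from h import *
robot.goto(W(-.193,.024,.20),ORI(0,-1))
def rep(tag):
    s=robot.get_state(); p,F,t=cpos(); Fc=np.r_[Rz(yaw).T@F[:2],F[2]]; T=np.array(s["ft_torque"]); Tc=np.r_[Rz(yaw).T@T[:2],T[2]]
    print(tag,p.round(4),round(s["position"][2],4),"F",Fc.round(1),"T",Tc.round(2),round(t,1)); return Fc
rep("air")
for z in(.17,.16,.15,.145,.14,.136):
    robot.servo_line(W(-.193,.024,z),speed=.06); robot.dwell(.1)
    if abs(rep(z)[2])>6: break
```

```text
air [-0.1923  0.0253] 0.2007 F [0.9 1.  0.3] T [ 0.2  -0.04  0.01] 13.7
0.17 [-0.1928  0.0242] 0.1703 F [ 0.3 -0.6  0. ] T [ 0.11 -0.05  0.01] 14.4
0.16 [-0.193  0.024] 0.16 F [ 0.3 -0.6 -0.2] T [ 0.12 -0.06  0.  ] 14.8
0.15 [-0.193  0.024] 0.15 F [ 0.1  0.  -0.1] T [ 0.08 -0.06 -0.05] 15.3
0.145 [-0.193  0.024] 0.145 F [-0.  -1.1  0.7] T [ 0.07 -0.01 -0.  ] 15.6
0.14 [-0.193  0.024] 0.1399 F [0.8 0.7 0.7] T [ 0.06 -0.05 -0.03] 16.0
0.136 [-0.1924  0.0246] 0.137 F [-2.  -0.7  8.8] T [-0.16  0.67 -0.03] 16.3
```

Run:
```python
from h import *
a=[]
for n,b in(("top",(230,170,390,300)),("side",(210,160,370,290))):
    im,d=imaging.grab_frame(n); np.save(n+"2.npy",d); cv2.imwrite(f"pics/{n}3.png",im[:,:,::-1])
    a.append(cv2.resize(im[b[1]:b[3],b[0]:b[2],::-1],(400,325),interpolation=2))
cv2.imwrite("pics/c3.png",np.vstack([np.hstack(a),np.hstack([cv2.resize(cv2.imread(f"pics/{n}3.png"),(400,250)) for n in("top","side")])]))
```

```text
(no output)
```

View pics/c3.png

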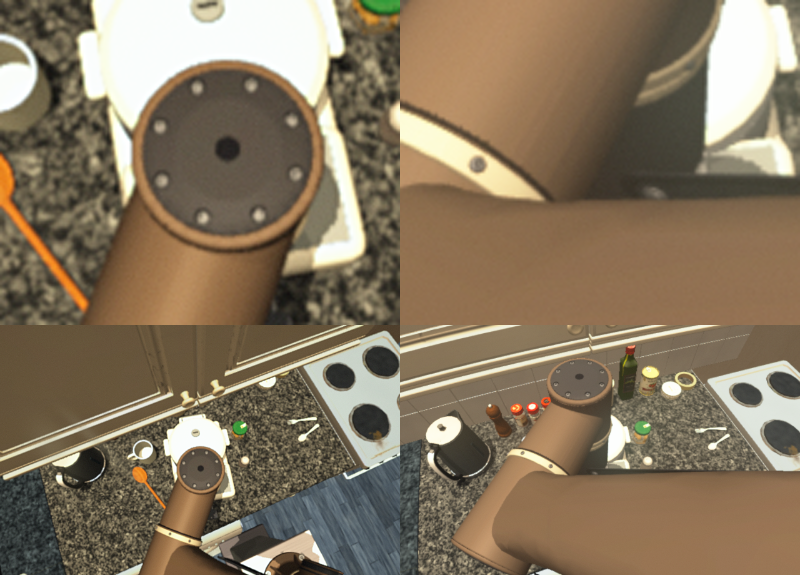

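Explanation: on the first try the fingertips were resting on the bolt. They did push the lock to its end (finger at 0.0558 means lock travel of about 0.030), but the loaded retreat dragged it back about 20 mm. I'll redo it higher, off the bolt, and lift away without dragging.

```bash
cat >> h.py <<'E'
def rep(tag):
    s=robot.get_state(); p,F,t=cpos(); Fc=np.r_[Rz(yaw).T@F[:2],F[2]]
    print(tag,p.round(4),round(s["position"][2],4),"F",Fc.round(1),round(t,1)); return Fc
E
python3 - <<'E'
from h import *
robot.servo_line(W(-.190,.024,.141),speed=.06); rep("up")
for y in(.032,.038,.044,.050,.054,.057,.059,.061):
    robot.servo_line(W(-.190,y,.141),speed=.04)
    if rep(y)[1]<-14: break
robot.dwell(.3); p,_,_=cpos()
robot.servo_line(W(-.190,p[1]-.003,.141),speed=.03); rep("back")
robot.servo_line(W(-.190,p[1]-.003,.21),speed=.15); rep("lift")
robot.goto(W(-.188,.30,.30),ORI(0,-1))
d=imaging.grab_frame("top")[1]
P,uv=cloud("top",d,(265,215,390,300)); C=np.c_[(P[:,:2]-O)@Rz(yaw),P[:,2]]
k=(C[:,2]>.133)&(C[:,2]<.152)&(abs(C[:,0]+.188)<.03)&(C[:,1]>.025)&(C[:,1]<.1)
g=C[k]; print(k.sum(),np.median(g,0).round(4),robot.get_state()["t"])
E
```

```text
up [-0.1898  0.0241] 0.1411 F [ 0.5  0.2 -0. ] 16.7
0.032 [-0.1901  0.0322] 0.1407 F [-0.8  0.9 -0.1] 17.0
0.038 [-0.1901  0.0381] 0.1409 F [ 0.1 -0.7 -0.1] 17.3
0.044 [-0.19    0.0443] 0.1409 F [-0.2 -0.6  0.4] 17.6
0.05 [-0.1899  0.0504] 0.141 F [ 0.5 -0.7 -1. ] 17.9
0.054 [-0.19    0.0543] 0.141 F [-0.2 -0.6 -0.7] 18.2
0.057 [-0.1901  0.0558] 0.1409 F [ 1.3 -6.7  1.5] 18.4
0.059 [-0.1902  0.0561] 0.1409 F [  2.4 -11.2   4.5] 18.7
0.061 [-0.1902  0.0563] 0.1408 F [  4.  -17.    8.5] 18.9
back [-0.1899  0.0539] 0.1412 F [ 0.4 -0.1  0.5] 19.6
lift [-0.1904  0.0533] 0.2093 F [0.4 0.5 0.2] 20.2
140 [-0.1865  0.0749  0.1429] 21.3
```

The lock is at about 29 mm of travel. Next, the catch.

Run:
```python
from h import *
Z=.148
g=1.12
robot.goto(catch(0,off=.034,z=.21),ORI(0,-1))
robot.servo_line(catch(0,off=.034,z=Z),speed=.12); 
if abs(rep("down")[2])>6: raise SystemExit
robot.servo_line(catch(0,off=.018,z=Z),speed=.06); rep("near")
for th in list(np.arange(.12,1.3,.13))+[1.34,1.38,1.42,1.46]:
    robot.servo_line(catch(th,z=Z),ORI(g*th,-1),speed=.045)
    F=rep(round(th,2))
    if np.linalg.norm(F)>(30 if th>1.3 else 22): break
robot.dwell(.4); rep("hold")
```

```text
down [-0.2056  0.0147] 0.1484 F [-0.1 -0.7  1.5] 23.1
near [-0.2058 -0.0022] 0.1485 F [-0.2  0.5  0.5] 23.5
0.12 [-0.2075 -0.0088] 0.1483 F [-1.2  1.4  0.9] 23.9
0.25 [-0.2086 -0.0152] 0.148 F [-1.3  1.7  0.6] 24.1
0.38 [-0.2088 -0.0217] 0.1479 F [-2.3  1.6  1.1] 24.4
0.51 [-0.2082 -0.0281] 0.1479 F [-1.   1.6 -0.3] 24.7
0.64 [-0.2068 -0.0342] 0.1479 F [-1.6  1.2 -0.4] 25.0
0.77 [-0.2047 -0.0403] 0.1479 F [-2.   0.2 -0.1] 25.3
0.9 [-0.2017 -0.046 ] 0.1479 F [-3.5 -0.3  0.2] 25.6
1.03 [-0.198  -0.0512] 0.1478 F [-2.9 -0.9 -0.4] 25.9
1.16 [-0.1937 -0.0557] 0.1479 F [-3.2 -1.4  1.6] 26.2
1.29 [-0.1913 -0.0593] 0.1474 F [-20.7   5.2   7.5] 26.5
hold [-0.1913 -0.0593] 0.1475 F [-19.7   5.    7.2] 26.9
```

Run:
```python
from h import *
robot.servo_line(catch(1.34,z=.148),ORI(1.12*1.34,-1),speed=.045); rep(1.34); robot.dwell(.6)
im,d=imaging.grab_frame("top"); cv2.imwrite("pics/top4.png",im[:,:,::-1])
```

```text
1.34 [-0.1913 -0.0604] 0.147 F [-33.3  11.3  13.4] 27.1
```

View pics/top4.png

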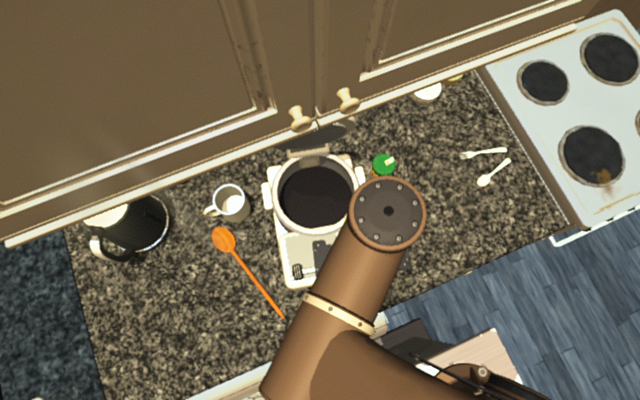

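The lid is open: the dark pot is visible around (315,195) and the lid stands edge-on at the back. I'll ease off, lift clear and check.

Run:
```python
from h import *
robot.servo_line(catch(1.2,z=.148),speed=.045); rep("ease")
robot.servo_line(catch(1.2,z=.24),speed=.15); rep("lift")
robot.goto(W(-.22,.36,.30),ORI(0,-1)); robot.dwell(1.0); rep("away")
im,d=imaging.grab_frame("top"); cv2.imwrite("pics/top5.png",im[:,:,::-1])
P,uv=cloud("top",d,(265,215,390,300)); C=np.c_[(P[:,:2]-O)@Rz(yaw),P[:,2]]
k=(C[:,2]>.133)&(C[:,2]<.152)&(abs(C[:,0]+.188)<.03)&(C[:,1]>.025)&(C[:,1]<.1)
print(k.sum(),np.median(C[k],0).round(4))
cv2.imwrite("pics/c5.png",cv2.resize(im[110:310,190:420,::-1],None,fx=2.6,fy=2.6,interpolation=2))
```

```text
ease [-0.1933 -0.0576] 0.1475 F [-5.1 -3.2  0.8] 28.1
lift [-0.1922 -0.057 ] 0.2393 F [-0.9 -0.1 -1.1] 28.8
away [-0.22  0.36] 0.3 F [-0.2  0.2 -0.1] 31.5
139 [-0.1866  0.0745  0.1426]
```

View pics/c5.png

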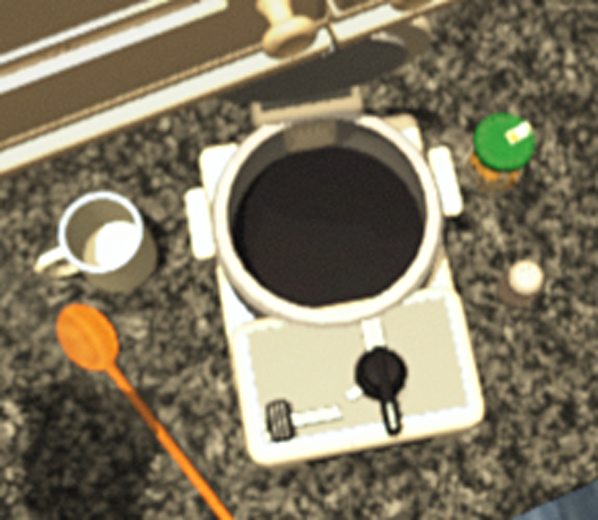

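The lid is open, the catch is back at rest (hub at about (380,375) in the crop, handle pointing at the robot), and the lock is at its left end (280,420). The mug, jar, shaker and spoon are where they were. Handing in.

```bash
python3 -c "
from h import *
print(order.job_done())"
```

```text
the job is handed in; nothing more can be done
None
```

The rice cooker is open and the job is handed in: the lid stands open, the catch has sprung back to rest, the lock is at its unlocked end (about 29 of 30 mm), and the mug, jar, shaker and spoon look undisturbed. The first lock push was dragged back on the retreat and had to be redone, and no verdict came back at hand-in.

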